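# Push a sensor carrier under the spring clip of a test fixture

### The arm

A 6-joint arm with a two-finger parallel gripper is mounted at the origin on the work surface. World frame = base frame: x ahead of the robot, y to its left, z up, the work surface at z = 0. Lengths are in m, angles in rad, forces in N, time in s.
With the tool pointing down it reaches from about 0.325 to 0.775 m from the base axis. Payload 5.5 kg.
Tool frame: the origin (TCP) lies midway between the tips of the shut fingers; the grasp point (between the pads) lies 19 mm behind it; z points along the fingers, y is the line along which they close (so a half turn about z gives the same grasp; the last joint's range is limited). The gripper opens to 88 mm and grips with 3 to 60 N. Pads are 20 mm wide; open, the fingers measure 115 mm over their backs; the gripper's body (75 mm by 178 mm) begins 61 mm behind the grasp point.
Start: joints at [-1.347, 0.091, 1.231, -0, 1.82, -0.057], TCP at [0.166, -0.577, 0.223] pointing down, gripper open.
Joint ranges: [-2.87, 2.87], [-0.86, 2.18], [0.17, 2.46], [-1.51, 4.65], [0.06, 2.69], [-2.65, 2.65]. Speed limits (rad/s): [2.57, 2.57, 3.01, 3.14, 3.14, 3.14].

### API

Orientations are given as a 3x3 rotation matrix whose columns are the frame's x, y, z axes.
In Python, from rig import env, capture, camera_params, job, spot_in gives the robot as it stands.
- The arm moves only by the tool jog_arm, never from a script. Its argument "deltas" is a list that holds one entry, the list of rows, each a list of 5 numbers: the shift along the tool's x, y, z in cm, then the turn about the tool's z in rad, then the opening, from 0 (shut) to 1 (fully open). A call has 1 to 12 rows; each row shifts and turns the commanded pose from where the row before left it, along the tool's axes as they then stand; what a row does not reach is not made up. A row lasts 1/8 s, in which the tool goes at most 62.5 mm and 10.7 degrees, less where a joint would pass 70% of its speed; a pose out of reach is approached as far as the arm can. A call with a gripper value outside its range is refused whole. The fingers move at their own pace and stop on an object; "force" is the grip in N (left out, the last holds). Time passes only in rows, so rows that do not move let the fingers close. It gives the time, the measured TCP pose, the force and the opening at its end, in the units of the state.
- env.get_obs(): the state, without advancing time (a new reading comes with each control period).
- capture(name): name is "side" or "top"; returns the picture (420x560x3 uint8, blue, green, red); there is no depth.
- camera_params(name): a dict with "fx", "fy", "cx", "cy" (pixels), "k1" (the pictures are not rectified: a ray, as slopes to the right and down, at radius r is drawn at 1 + k1 r^2 times it, then the intrinsics apply), "view" (4x4, takes a point from world to camera coordinates). Camera axes: x right, y down, z forward; pixel columns grow to the right and rows downward; lengths in m; the calibration is good to about 2 mm. A picture is of the moment at which its call begins. camera_params takes no time and is no camera call.
- job.close_job(): hands the job in, once; it reports no verdict.
Trained networks look in the newest picture that a camera, given by its name, has taken for a name from the list of things; names that differ only in an ending like _2 or _b are one class to them, and where a whole thing is asked for, a point or a joint stands for the part that bears it (a point fixed in the world has none). Each returns a list of dicts, best first, with "score" (0 to 1); they miss things now and then, are a little off and sometimes report something else, mostly with a low value. They report only what shows in the picture. A call takes as long as a camera call. They do not tell look-alikes from the thing itself.
- spot_in(label, camera): "rect" ([left, top, right, bottom] in pixels, round what is visible of it).
The state is a dict: "t": time; "q": joint angles; "dq": joint speeds; "joint_efforts": joint torques, N m; "ee_pos": TCP position; "ee_rot": TCP orientation; "force": force on the tool from outside, world axes, zero at the start; "wrist_torque": the same for the moment, N m; "grip_width": finger opening in m.
Only numpy, scipy, OpenCV 4.12 (cv2) and the standard library are available. Lean on these libraries where they do the work, as an engineer would, in place of code of your own. Each camera call takes 0.05 s, during which the arm holds its last target. There are 200 camera calls.

### The job

Press the blue bar of the test fixture's spring clip down with one fingertip so that its red foot rises, and while holding it down push the yellow sensor carrier along its channel with the other fingertip, under the foot, until it is fully home against the black contact block. Then lift the hand away so that the clip closes on the carrier and holds it. Only push the carrier, never pick it up, and leave the jar, the steel adaptor, the parts tray and the screwdriver alone.

Things in the scene. Friction and masses are not known exactly. Their poses are not given: they have to be found in the camera images.
- fixture: Fixed aluminium test fixture. Origin: on the bench under the channel's centre line; x = push direction, y left, z up. Plate 12 mm thick (x -115 to 75, y -92 to 45 mm); its top is the channel floor, z = 12 mm. Channel 43 mm wide between rails 6 mm high (x -100 to 58). The black contact block, 13 mm high above the floor, ends it: stop face at x = 60.
- clip (a joint): Spring clip's angle, rad; hinge along fixture x at y = -36, z = 20 mm. 0 = closed, foot 4 mm over the channel floor, blocking the carrier. 0.42 = bar pressed to its stop: bar level, its top at z = 17 mm (5 mm above the channel floor), foot 18 mm above the floor. The carrier passes from 0.25 up; foot resting on the carrier: 0.22. The spring closes it when let go; about 6 N on the bar holds it down.
- clip_bar (a point): Centre of the top of the clip's blue press bar, a flat strip 110 mm long (fixture x -110 to 0) and 36 mm wide (fixture y -48 to -84 when pressed), right of the channel. At rest it slopes up away from the hinge, outer edge 37 mm above the bench. It sinks alike wherever along its length it is pressed; a fingertip can slide along it while pressing.
- clip_foot (a point): Underside of the clip's red foot, 16 mm long along the channel (fixture x 32 to 48 mm), over the channel's centre line. The steel arm that carries it spans from the hinge over the channel at about 46 mm above the bench (up to about 62 mm when open).
- carrier_mid (a point): Centre of the loose yellow sensor carrier, a flat plate 70 mm (x, along the channel) x 40 mm x 12 mm, about 0.1 kg, with a round dark sensor on top. It lies flat in the channel, short of the foot; its centre is 6 mm above the channel floor.
- seat (a point): Where the carrier's centre is when it is home (fixture x = 25 mm): front end against the contact block. Fixed to the fixture.
- jar: Clear jar with black lid, 40 mm across, 46 mm tall. Leave alone. Origin under its centre.
- adaptor: Upright steel probe adaptor, 32 mm across, 58 mm tall. Leave alone. Origin under its centre.
- partstray: Small green open tray, 55 x 55 x 22 mm. Leave alone. Origin under its centre.
- driver: Screwdriver lying on the bench along its x axis, 150 mm long. Leave alone. Origin under its middle.
Things that resemble listed ones, but are neither listed nor needed, are in the scene too. There is more than one size of the fixture; the one meant has the size given above.

How it is judged:
On the way, in this order (a step that is already met when the one before it is completed fails the run):
1. a finger holds the clip's bar down, foot raised, with the carrier still short of the foot (value of joint clip above 0.24 rad and contact force between the fingers and clip above 0.5 N and x of carrier_mid in the frame of fixture below 0.002 m), for 0.1 s.
2. the carrier is pushed home against the contact block while a finger still holds the bar down (value of joint clip above 0.24 rad and contact force between the fingers and clip above 0.5 N and x of carrier_mid in the frame of fixture above 0.021 m), for 0.1 s.
At the end, for the whole second after the job is handed in: The carrier lies flat in the channel, its front end within 4 mm of the contact block, at rest, with the clip's foot closed on it (clip reads 0.15 to 0.28 and presses on the carrier) (x of carrier_mid in the frame of fixture above 0.021 m and z of carrier_mid in the frame of fixture below 0.021 m and angle between the x axis of fixture and the x axis of carrier_mid, either way round below 0.09 rad and angle between carrier_mid's own z axis and vertical below 0.06 rad and value of joint clip between 0.15 and 0.28 rad and contact force between clip and carrier above 0.5 N and linear speed of carrier below 0.01 m/s); the robot touches nothing.
It fails at once if the carrier is lifted more than 6 mm off the channel floor or tipped more than 0.2 rad (z of carrier_mid in the frame of fixture above 0.024 m or angle between carrier_mid's own z axis and vertical above 0.2 rad).
It fails at once if a bystander (jar, adaptor, parts tray or screwdriver) is moved more than 15 mm (distance of any of jar, adaptor, partstray, driver from where it was at the start of the episode above 0.015 m).
It also fails if it takes over 35 s, if anything falls off the work surface, if the arm or the gripper's body presses on something with over 40 N, if the wrist force passes 120 N, or if a joint passes its speed limit or range.

## Working session

There is one attempt and no reset: what is moved stays moved. The work goes in short steps, Python scripts to look and compute and a tool call to move; the robot and the scene stay as the last step left them, time stands still between calls to the robot, and variables do not carry over. Pictures are saved under pics/ and viewed, on a budget of 10 in all, crops included, one or two more only if the job needs it, and the job is handed in when it is done.

Besides the shell and the picture viewer there is one more tool, called after "Request:" as name(argument=value, ...) on one line, values as JSON. jog_arm: Moves the arm, as the interface text tells. Its arguments: {"type":"object","properties":{"deltas":{"type":"array","items":{"type":"array","items":{"type":"array","items":{"type":"number"}}}},"force":{"type":"number"}},"required":["deltas"]}

```bash
ls; mkdir -p pics; python3 - <<'E'
from rig import env,capture,camera_params,job,spot_in
import cv2,numpy as np
o=env.get_obs();print(o['t'],o['ee_pos'],o['ee_rot'],o['grip_width'])
for c in('top','side'):
    cv2.imwrite(f'pics/{c}0.png',capture(c)); p=camera_params(c);print(c,{k:np.round(v,4).tolist() for k,v in p.items()})
    for l in('fixture','clip','clip_bar','clip_foot','carrier_mid','jar','adaptor'):
        print(l,[(np.round(d['rect']).tolist(),round(d['score'],2)) for d in spot_in(l,c)][:3])
E
```

```text
pics
0.0 [ 0.1661898  -0.57621262  0.22152441] [[ 9.60832159e-01  2.77130597e-01 -4.42024225e-04]
 [ 2.77130934e-01 -9.60830342e-01  1.87086183e-03]
 [ 9.37627694e-05 -1.92008280e-03 -9.99998152e-01]] 0.08759105565334586
top {'fx': 408.1545, 'fy': 408.1545, 'cx': 278.0158, 'cy': 217.4914, 'k1': 0.0333, 'view': [[0.0073, -1.0, 0.0023, 0.0309], [-0.9885, -0.0075, -0.1512, 0.6689], [0.1513, -0.0012, -0.9885, 0.827], [0.0, 0.0, 0.0, 1.0]]}
fixture [([229.0, 120.0, 282.0, 182.0], 0.93), ([249.0, 205.0, 336.0, 306.0], 0.66)]
clip [([270.0, 220.0, 332.0, 286.0], 0.98), ([243.0, 126.0, 278.0, 177.0], 0.58), ([219.0, 262.0, 231.0, 272.0], 0.42)]
clip_bar [([268.0, 223.0, 336.0, 288.0], 0.93), ([245.0, 126.0, 277.0, 174.0], 0.68)]
clip_foot [([246.0, 127.0, 277.0, 177.0], 0.89), ([267.0, 223.0, 329.0, 288.0], 0.61)]
carrier_mid [([271.0, 243.0, 300.0, 286.0], 0.74)]
jar [([212.0, 225.0, 235.0, 247.0], 0.51), ([269.0, 223.0, 332.0, 288.0], 0.45)]
adaptor [([217.0, 263.0, 230.0, 269.0], 0.57), ([272.0, 242.0, 301.0, 282.0], 0.24)]
side {'fx': 506.669, 'fy': 506.669, 'cx': 275.0539, 'cy': 199.5716, 'k1': -0.1881, 'view': [[-0.9381, -0.3459, -0.0209, 0.6175], [-0.1431, 0.4415, -0.8858, 0.1335], [0.3156, -0.8279, -0.4636, 0.7625], [0.0, 0.0, 0.0, 1.0]]}
fixture [([130.0, 206.0, 212.0, 246.0], 0.88), ([254.0, 192.0, 360.0, 252.0], 0.67)]
clip [([141.0, 204.0, 208.0, 223.0], 0.76), ([268.0, 192.0, 351.0, 228.0], 0.65)]
clip_bar [([268.0, 194.0, 350.0, 229.0], 0.77), ([140.0, 208.0, 210.0, 226.0], 0.74)]
clip_foot [([140.0, 206.0, 210.0, 225.0], 0.64), ([267.0, 194.0, 352.0, 227.0], 0.58)]
carrier_mid [([301.0, 216.0, 338.0, 234.0], 0.64), ([266.0, 191.0, 350.0, 229.0], 0.63)]
jar [([243.0, 238.0, 273.0, 275.0], 0.61)]
adaptor [([289.0, 246.0, 310.0, 277.0], 0.83)]
```

```bash
python3 - <<'E'
import cv2
a=cv2.imread('pics/top0.png')[190:320,190:350];cv2.imwrite('pics/t1.png',cv2.resize(a,None,fx=5,fy=4.6154 if 0 else 4.6,interpolation=cv2.INTER_CUBIC)[:598])
a=cv2.imread('pics/side0.png')[180:290,235:375];cv2.imwrite('pics/s1.png',cv2.resize(a,None,fx=5,fy=5,interpolation=cv2.INTER_CUBIC))
E
```

```text
(no output)
```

View pics/t1.png

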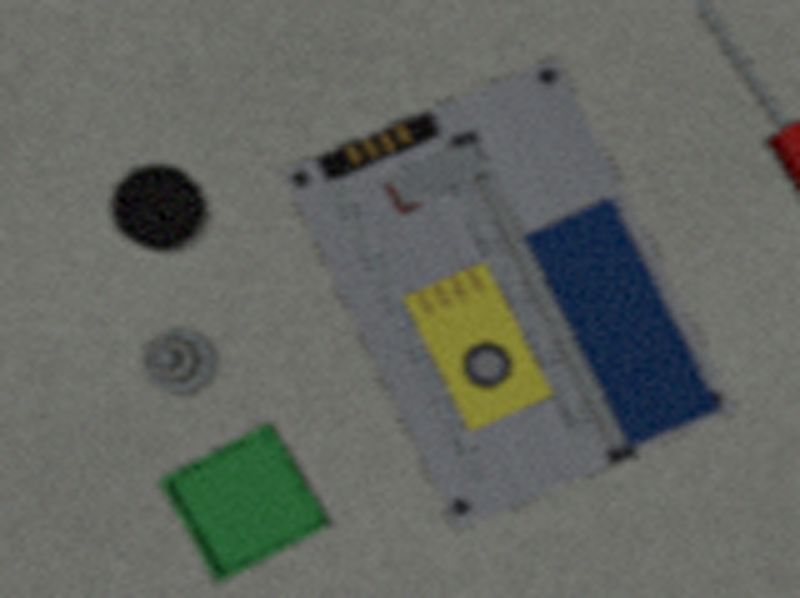

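View pics/s1.png

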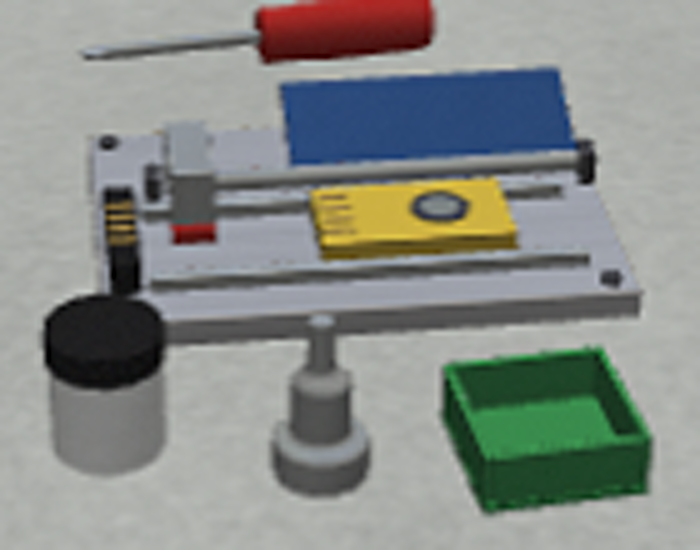

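View pics/top0.png

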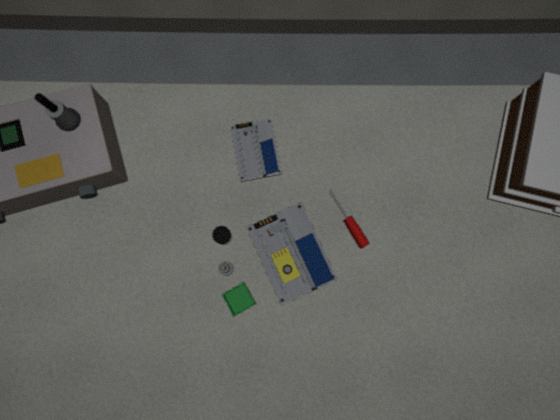

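```bash
cat > h.py <<'E'
import numpy as np
from rig import camera_params
def proj(P,c):
    p=camera_params(c);V=np.array(p['view']);q=np.atleast_2d(P)@V[:3,:3].T+V[:3,3]
    s=q[:,:2]/q[:,2:];s=s*(1+p['k1']*(s**2).sum(1,keepdims=True))
    return s*[p['fx'],p['fy']]+[p['cx'],p['cy']]
def fx2w(P,f):
    P=np.atleast_2d(P).astype(float);c,s=np.cos(f[2]),np.sin(f[2])
    return P@np.array([[c,s,0],[-s,c,0],[0,0,1]])+[f[0],f[1],0]
E
python3 - <<'E'
from h import *
from scipy.optimize import least_squares
F={'fl':(75,45,12),'fr':(75,-92,12),'rl':(-115,45,12),'bof':(0,-81,36.8),'bor':(-110,-81,36.8),'bif':(0,-48.2,22.2),'bir':(-110,-48.2,22.2)}
C={'cfl':(35,20,24),'cfr':(35,-20,24),'crr':(-35,-20,24),'crl':(-35,20,24)}
top=dict(fl=(288,170),fr=(558,62),rl=(450,528),bof=(612,200),bor=(720,405),bif=(525,237),bir=(630,443),cfl=(405,295),cfr=(487,262),crr=(552,395),crl=(470,430))
side=dict(fr=(90,135),rl=(640,292),bof=(280,84),bor=(558,68),bir=(577,150),bif=(290,165),cfr=(310,188),crr=(497,178),crl=(517,240),cfl=(322,250))
A=[]
for k,v in top.items():A.append(('top',k,np.array(v)/[5,4.6]+190))
for k,v in side.items():A.append(('side',k,np.array(v)/5+[235,180]))
def P(k,p):
    q=np.array(F.get(k,C.get(k)))/1000
    if k in C:q=q+[p[3],p[4],0]
    return q
def R(p,sel=None):return np.concatenate([(proj(fx2w(P(k,p),p[:3]),c)[0]-u) for c,k,u in A if sel in(None,c)])
for sel in('top','side',None):
    r=least_squares(R,[.55,0,.4,-.03,0],args=(sel,),loss='soft_l1');print(sel,r.x.round(4),np.sqrt((r.fun**2).mean()))
for a,b in zip(A,r.fun.reshape(-1,2).round(1)):print(a[:2],b)
f=r.x
for n,q in dict(carr_rear=(f[3]-.035,0,.02),bar=(-.055,-.066,.017),seatpush=(-.01,0,.02)).items():print(n,fx2w(q,f))
E
```

```text
top [ 0.6034  0.036   0.4219 -0.0393 -0.0017] 1.146625589703455
side [ 6.043e-01  3.990e-02  4.200e-01 -3.980e-02  5.000e-04] 0.5931589408109998
None [ 0.6042  0.0375  0.4224 -0.0399 -0.0016] 1.0718626410118122
('top', 'fl') [-2.5 -0.7]
('top', 'fr') [-0.7 -1.5]
('top', 'rl') [-0.6  0.9]
('top', 'bof') [-1.2 -0.6]
('top', 'bor') [-1.4  1.8]
('top', 'bif') [ 2.1 -1.9]
('top', 'bir') [ 1.9 -0.3]
('top', 'cfl') [-0.7 -0.3]
('top', 'cfr') [-0.4 -0.5]
('top', 'crr') [-0.3  0.1]
('top', 'crl') [-0.8  0. ]
('side', 'fr') [-0.2 -0.1]
('side', 'rl') [ 0.6 -0.1]
('side', 'bof') [ 0.3 -0.5]
('side', 'bor') [ 1.  -0.2]
('side', 'bir') [ 0.2 -1.9]
('side', 'bif') [ 0.1 -1.9]
('side', 'cfr') [ 0.2 -0.6]
('side', 'crr') [ 0.4 -0.6]
('side', 'crl') [ 0.3 -2. ]
('side', 'cfl') [ 0.2 -1.8]
carr_rear [[0.53596169 0.00679166 0.02      ]]
bar [[ 0.58112675 -0.04526967  0.017     ]]
seatpush [[0.59511874 0.03337653 0.02      ]]
```

```bash
cat >> h.py <<'E'
FX=np.array([.604,.038,.421])
def go(q,f=FX):
    "tool-frame delta (cm, rad) from here to fixture point q (m), yaw aligned; also fixture pos now"
    from rig import env
    o=env.get_obs();R=np.array(o['ee_rot']);p=np.array(o['ee_pos']);yaw=np.arctan2(R[1,0],R[0,0])
    t=fx2w(q,f)[0];c,s=np.cos(f[2]),np.sin(f[2]);d=p-[f[0],f[1],0]
    A=np.array([[c,s,0],[s,-c,0],[0,0,-1]]).T   # aligned tool axes as columns
    print('t',o['t'],'turn',round(-(f[2]-yaw),4),'delta cm',(A.T@(t-p)*100).round(2),'tilt',R[:,2].round(3),'fixpos mm',(np.array([c*d[0]+s*d[1],-s*d[0]+c*d[1],d[2]])*1e3).round(1),'F',np.round(o['force'],1),'w',round(o['grip_width'],4))
E
python3 -c "
from h import *;go((-.091,-.033,.08))"
```

```text
t 0.8 turn -0.1402 delta cm [ 55.97 -34.9   14.27] tilt [-0. -0. -1.] fixpos mm [-650.7 -382.   222.7] F [ 1.   0.5 -0.4] w 0.0878
```

Request:
jog_arm(deltas=[[[0,0,0,-0.14,0.6],[4,-2.5,0,0,0.6],[4,-2.5,0,0,0.6],[4,-2.5,0,0,0.6],[4,-2.5,0,0,0.6],[4,-2.5,0,0,0.6],[4,-2.5,0,0,0.6],[4,-2.5,0,0,0.6],[4,-2.5,0,0,0.6],[4,-2.5,0,0,0.6],[4,-2.5,0,0,0.6],[4,-2.5,0,0,0.6]]])

```text
t: 2.3
ee_pos: [0.4563, -0.1444, 0.2229]
ee_rot: [[0.913, 0.408, 0.001], [0.408, -0.913, -0.0], [0.0, 0.001, -1.0]]
force: [0.7, -1.3, 0.0]
grip_width: 0.0527
```

Request:
jog_arm(deltas=[[[4,-2.5,0,0,0.6],[4,-2.5,0,0,0.6],[4,-2.4,0,0,0.6],[0,0,3,0,0.6],[0,0,3,0,0.6],[0,0,3,0,0.6],[0,0,3,0,0.6],[0,0,0,0,0.6],[0,0,0,0,0.6]]])

```text
t: 3.42
ee_pos: [0.5354, -0.0293, 0.1041]
ee_rot: [[0.913, 0.408, 0.002], [0.408, -0.913, -0.0], [0.001, 0.001, -1.0]]
force: [-0.4, -0.0, 0.1]
grip_width: 0.0526
```

```bash
python3 - <<'E'
from h import *;go((-.091,-.033,.08))
from rig import capture
import cv2
a=capture('side')[150:270,235:395];cv2.imwrite('pics/s2.png',cv2.resize(a,None,fx=5,fy=5,interpolation=cv2.INTER_CUBIC)[:600])
E
```

```text
t 3.425 turn -0.0002 delta cm [-0.09 -0.04  2.41] tilt [ 0.002 -0.    -1.   ] fixpos mm [-90.1 -33.4 104.1] F [-0.4 -0.   0.1] w 0.0526
```

View pics/s2.png

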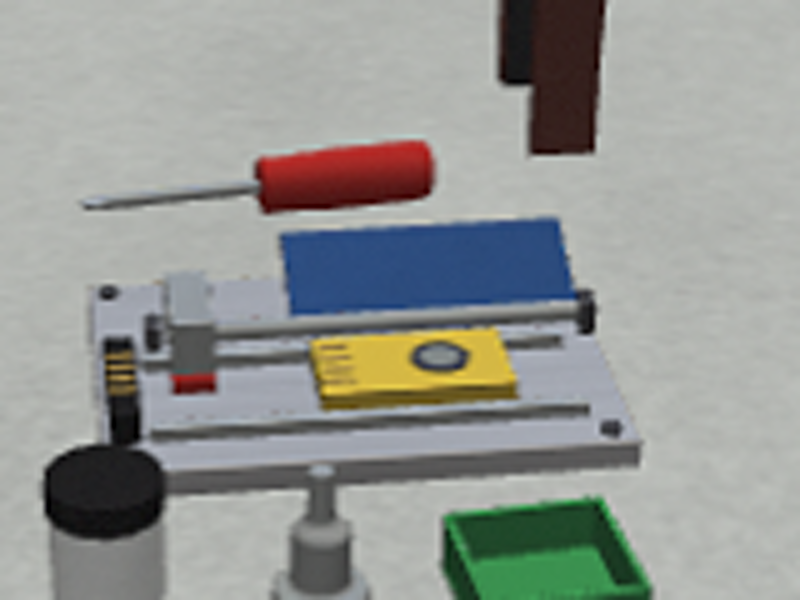

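Request:
jog_arm(deltas=[[[-0.1,0,2,0,0.6],[0,0,2,0,0.6],[0,0,1.8,0,0.6],[0,0,0,0,0.6]]])

```text
t: 3.98
ee_pos: [0.5323, -0.0294, 0.0417]
ee_rot: [[0.913, 0.408, -0.005], [0.408, -0.913, 0.001], [-0.004, -0.002, -1.0]]
force: [-0.0, 0.8, 0.3]
grip_width: 0.0526
```

```bash
python3 - <<'E'
from h import *;go((-.091,-.033,.018))
from rig import capture
import cv2
a=capture('side')[170:260,270:390].copy()
a=cv2.resize(a,None,fx=6,fy=6,interpolation=cv2.INTER_CUBIC)
for z in (.0465,.012):
  P=fx2w([(x,y,z) for x,y in((-.101,.00675),(-.081,.00675),(-.081,-.00675),(-.101,-.00675))],FX)
  cv2.polylines(a,[((proj(P,'side')-[270,170]+.5)*6).astype(int)],True,(0,255,0),1)
cv2.imwrite('pics/s3.png',a)
E
```

```text
t 3.975 turn -0.0002 delta cm [0.2  0.08 2.37] tilt [-0.005  0.001 -1.   ] fixpos mm [-93.  -32.2  41.7] F [-0.   0.8  0.3] w 0.0526
```

View pics/s3.png

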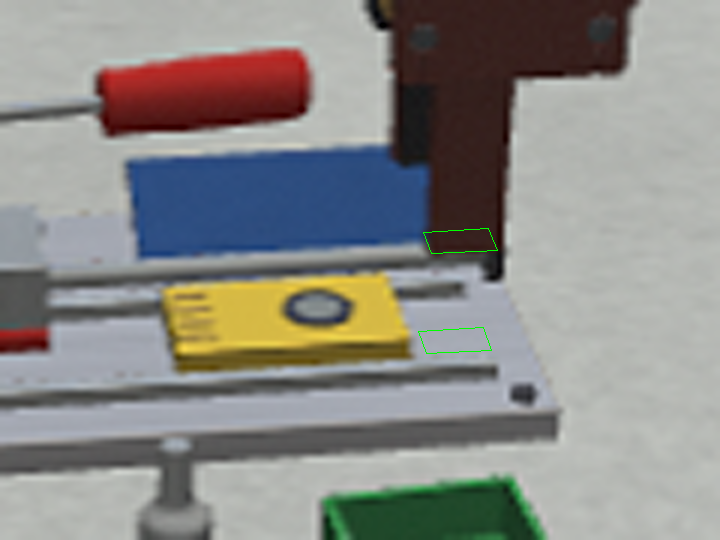

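Request:
jog_arm(deltas=[[[0,0,0,0,0.6],[0,0,0.7,0,0.6],[0,0,0.7,0,0.6],[0,0,0.5,0,0.6],[0,0,0,0,0.6],[0,0,0,0,0.6]]])

```text
t: 4.78
ee_pos: [0.5341, -0.0298, 0.0261]
ee_rot: [[0.913, 0.408, 0.0], [0.408, -0.913, -0.0], [0.0, 0.0, -1.0]]
force: [-1.0, -0.2, 3.2]
grip_width: 0.0529
```

```bash
python3 - <<'E'
from h import *;go((-.091,-.033,.018))
E
```

```text
t 4.775 turn -0.0004 delta cm [ 0.05 -0.03  0.81] tilt [ 0. -0. -1.] fixpos mm [-91.5 -33.3  26.1] F [-1.  -0.2  3.2] w 0.0529
```

Request:
jog_arm(deltas=[[[0,0,0.4,0,0.6],[0,0,0.35,0,0.6],[0,0,0,0,0.6],[0,0,0,0,0.6],[0,0,0,0,0.6]]])

```text
t: 5.4
ee_pos: [0.5345, -0.0301, 0.0189]
ee_rot: [[0.913, 0.408, 0.002], [0.408, -0.913, -0.001], [0.001, 0.002, -1.0]]
force: [-1.0, -3.5, 6.2]
grip_width: 0.0524
```

```bash
python3 - <<'E'
from h import *;go((-.091,-.033,.018))
from rig import capture
import cv2
a=capture('side')[170:260,250:370].copy()
cv2.imwrite('pics/s4.png',cv2.resize(a,None,fx=6,fy=6,interpolation=cv2.INTER_CUBIC))
E
```

```text
t 5.4 turn -0.0004 delta cm [ 0.03 -0.08  0.09] tilt [ 0.002 -0.001 -1.   ] fixpos mm [-91.3 -33.8  18.9] F [-1.  -3.5  6.2] w 0.0524
```

View pics/s4.png

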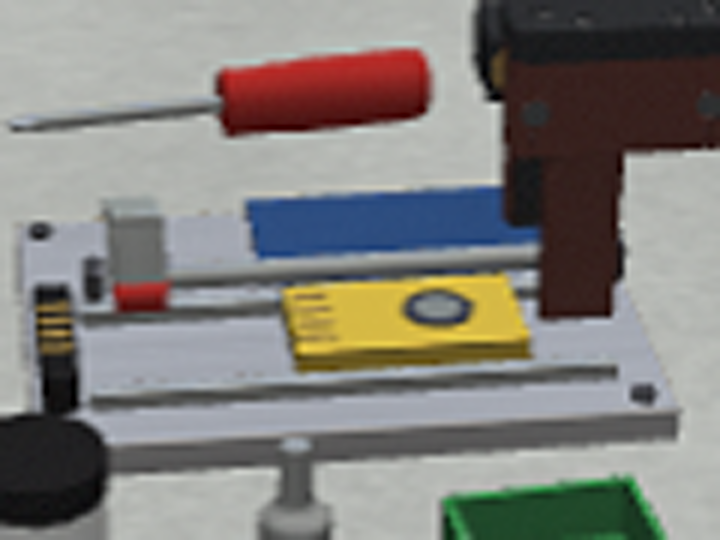

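Request:
jog_arm(deltas=[[[0.2,0,0.1,0,0.6],[0.4,0,0,0,0.6],[0.5,0,0,0,0.6],[0.5,0,0,0,0.6],[0.5,0,0,0,0.6],[0.5,0,0,0,0.6],[0.5,0,0,0,0.6],[0.5,0,0,0,0.6],[0.5,0,0,0,0.6],[0.4,0,0,0,0.6],[0.3,0,0,0,0.6],[0,0,0,0,0.6]]])

```text
t: 6.95
ee_pos: [0.5771, -0.0106, 0.0174]
ee_rot: [[0.913, 0.408, -0.002], [0.408, -0.913, -0.001], [-0.002, 0.0, -1.0]]
force: [-4.9, -2.6, 7.6]
grip_width: 0.0529
```

```bash
python3 - <<'E'
from h import *;go((-.020,-.033,.018))
E
```

```text
t 6.95 turn -0.0006 delta cm [ 2.44 -0.04 -0.06] tilt [-0.002 -0.001 -1.   ] fixpos mm [-44.4 -33.4  17.4] F [-4.9 -2.6  7.6] w 0.0529
```

Request:
jog_arm(deltas=[[[0.3,0,0,0,0.6],[0.4,0,0,0,0.6],[0.4,0,0,0,0.6],[0.4,0,0,0,0.6],[0.3,0,0,0,0.6],[0.2,0,0,0,0.6],[0.1,0,0,0,0.6],[0,0,0,0,0.6]]])

```text
t: 7.95
ee_pos: [0.596, -0.0021, 0.0175]
ee_rot: [[0.913, 0.408, -0.002], [0.408, -0.913, -0.001], [-0.002, 0.0, -1.0]]
force: [-4.9, -2.6, 8.5]
grip_width: 0.0528
```

```bash
python3 - <<'E'
from h import *;go((-.020,-.033,.018))
E
```

```text
t 7.95 turn -0.0008 delta cm [ 0.37 -0.04 -0.05] tilt [-0.002 -0.001 -1.   ] fixpos mm [-23.7 -33.4  17.5] F [-4.9 -2.6  8.5] w 0.0528
```

Request:
jog_arm(deltas=[[[0.1,0,0,0,0.6],[0.1,0,0,0,0.6],[0.1,0,0,0,0.6],[0.1,0,0,0,0.6],[0,0,0,0,0.6],[0,0,0,0,0.6]]])

```text
t: 8.7
ee_pos: [0.5985, -0.0011, 0.0174]
ee_rot: [[0.913, 0.408, -0.005], [0.408, -0.913, -0.002], [-0.005, -0.0, -1.0]]
force: [-10.7, -4.7, 10.6]
grip_width: 0.0523
```

```bash
python3 - <<'E'
from h import *;go((-.020,-.033,.018))
from rig import capture
import cv2
a=capture('side')[170:260,240:360].copy()
cv2.imwrite('pics/s5.png',cv2.resize(a,None,fx=6,fy=6,interpolation=cv2.INTER_CUBIC))
E
```

```text
t 8.7 turn -0.0007 delta cm [ 0.1  -0.04 -0.06] tilt [-0.005 -0.002 -1.   ] fixpos mm [-21.  -33.4  17.4] F [-10.7  -4.7  10.6] w 0.0523
```

View pics/s5.png

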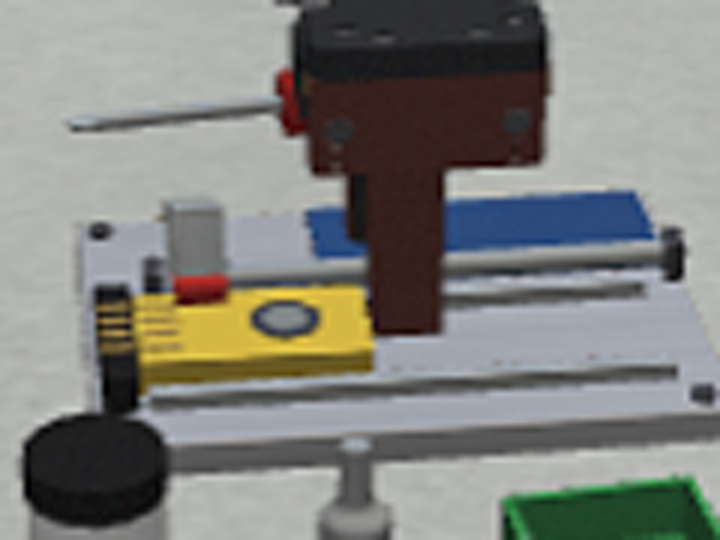

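The carrier is flush with the contact block, and the force jumped from 5 N to 12 N as it stalled. Next I back off slightly and lift.

Request:
jog_arm(deltas=[[[-0.2,0,0,0,0.6],[-0.3,0,0,0,0.6],[-0.2,0,0,0,0.6],[0,0,0,0,0.6],[0,0,-0.5,0,0.6],[0,0,-0.8,0,0.6],[0,0,-1.5,0,0.6],[0,0,-3,0,0.6],[0,0,-3,0,0.6],[0,0,-3,0,0.6],[0,0,0,0,0.6],[0,0,0,0,0.6]]])

```text
t: 10.25
ee_pos: [0.5936, -0.0027, 0.1339]
ee_rot: [[0.913, 0.408, -0.002], [0.408, -0.913, 0.0], [-0.002, -0.001, -1.0]]
force: [-0.7, 0.1, 0.1]
grip_width: 0.0524
```

```bash
python3 - <<'E'
from h import *;go((-.020,-.033,.018))
from rig import capture
import cv2
a=capture('side')[170:260,240:360].copy()
a=cv2.resize(a,None,fx=6,fy=6,interpolation=cv2.INTER_CUBIC)
P=fx2w([(x,y,.024) for x,y in((.06,.02),(-.01,.02),(-.01,-.02),(.06,-.02))],FX)
cv2.polylines(a,[((proj(P,'side')-[240,170]+.5)*6).astype(int)],True,(0,255,0),1)
cv2.imwrite('pics/s6.png',a)
E
```

```text
t 10.25 turn -0.0003 delta cm [6.100e-01 1.000e-02 1.159e+01] tilt [-0.002  0.    -1.   ] fixpos mm [-26.1 -32.9 133.9] F [-0.7  0.1  0.1] w 0.0524
```

View pics/s6.png

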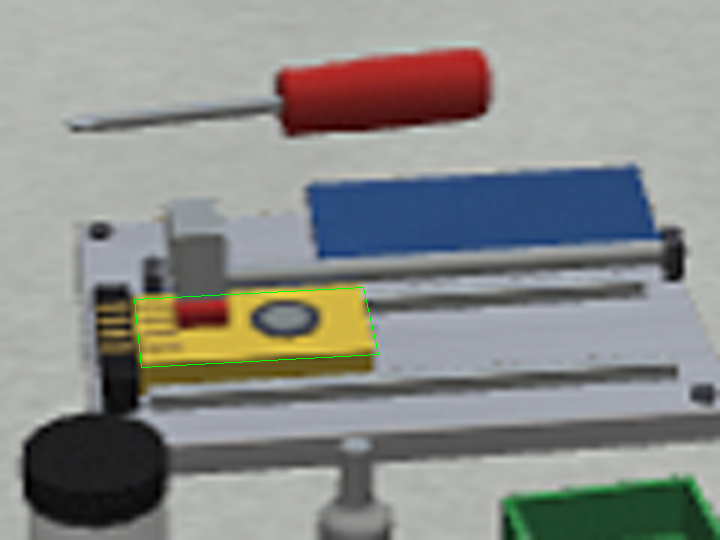

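The foot (at 203,312) rests on the carrier, and the carrier matches the projected seat outline. The bar is half up and the hand is clear.

```bash
python3 -c "
from rig import job;print(job.close_job())"
```

```text
the job is handed in; nothing more can be done
None
```

The carrier is home against the contact block with the clip closed on it, and I handed the job in at about 10 s. No verdict is reported.

- **Pressing and pushing:** With the gripper about 53 mm open, one fingertip held the bar down at z ≈ 17.5 mm (about 6–8 N). The other pushed the carrier under the raised foot until the push force rose from about 5 N to 12 N at the block. I then backed off 7 mm and lifted clear.
- **Last checks:** The final side picture shows the carrier lying flat on the projected seat outline, to within about 1 mm. The foot rests on the carrier and the bar is half raised. The tool force was about zero with the TCP at z = 134 mm.
- **Not measured:** I did not read the clip angle or the foot's force on the carrier directly; both are judged from that picture.
- **Disagreement:** The top and side views of the fixture differed by about 4 mm in y. I used a value between them, and nothing in the run was affected.
- **Bystanders:** The hand never went near the jar, adaptor, tray or screwdriver. I did not measure their final positions.

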